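Start and screw down the canister cap

TASK

Close the open canister: pick up the black screw cap, set it level on the neck, turn it backward (counter-clockwise seen from above) under light pressure until the thread start lets it drop, then screw it forward (clockwise) fully home, just until it comes up against its stop, and let go. Work gently, without leaning on the cap or forcing it against a stop, and leave the other things on the bench where they are.

Things in the scene. Friction and masses are not known exactly. Their poses are not given: they have to be found in the camera images.
- holder: light wooden block 92 x 92 x 34 mm, fixed on the bench. A steel canister (59 mm diameter, green band, shoulder 75 mm above the bench) stands in its middle with an open white threaded neck, 51 mm wide, 21.5 mm high. Origin: centre of the block's underside, z up. The canister's angle in the block is random and unknown; it stays fast in the block unless wrenched with over 3 N m.
- seat (a point): point on the canister's vertical axis at the height of its shoulder (foot of the neck), 75 mm above the bench, z up. Height of the cap's underside above this point: 14 mm when the cap lies on the crest of the neck (16.5 mm on the blunt stops), 6 to 8 mm when it has dropped into the notches, 1 mm when screwed home.
- crest (a point): point on the canister's axis at the height of the neck's flat crest, 17 mm above the seat. Four notches (thread starts), 90 degrees apart, cut the crest; a blunt stop 2.5 mm high stands beside each. A cap laid on the crest drops into the notches when turned counter-clockwise (seen from above) by at most 75 degrees (sometimes it lands in them); turned clockwise on the crest it jams on the stops.
- cap: black ribbed screw cap with a green disc on top, 62 mm diameter, 26.5 mm high, about 60 g, open side down. Origin: centre of its underside (rim), z up. Four hidden lugs inside; about 1.8 mm radial play on the neck.
- cap_top (a point): centre of the cap's top, 26.5 mm above its rim. From the notches the cap turns clockwise 55 to 75 degrees to a hard stop, sinking 5.1 mm per radian, with 2 mm of vertical play in the thread; it cannot be pushed down without turning, and stays where it is left.
- glue_jar: bystander: glass jar with dark lid, 59 mm diameter, 76 mm high; origin at the centre of its underside
- wax_tin: bystander: flat round tin with blue lid, 67 mm diameter, 24 mm high; origin at the centre of its underside
- oak_wedge: bystander: small oak wedge, 26 x 80 x 18 mm; origin at the centre of its underside

How it is judged:
By the outcome, as a careful person would: the job done as asked, in the order asked, and still so for the second after the job is handed in, with the robot touching nothing.
It also fails if it takes over 72 s, if anything falls off the work surface, if the arm or the gripper's body presses on something with over 40 N, if the wrist force passes 120 N, or if a joint passes its speed limit or range.

ROBOT

A 6-joint arm with a two-finger parallel gripper is mounted at the origin on a cart in front of the work surface, level with it; the furniture and walls round the work are solid. World frame = base frame: x ahead of the robot, y to its left, z up, the work surface at z = 0. Lengths are in mm, angles in rad, forces in N, time in s.
With the tool pointing down it reaches from about 300 to 775 mm from the base axis. Payload 14.6 kg.
Tool frame: the origin (TCP) lies at the very end of the fingers, on their centre line; the grasp point (between the pads) lies 19 mm behind it; z points along the fingers, y is the line along which they close (so a half turn about z gives the same grasp; the last joint's range is limited). The gripper opens to 94 mm and grips with 3 to 60 N. Pads are 16 mm wide; open, the fingers measure 119 mm over their backs; the gripper's body (75 mm by 177 mm) begins 78 mm behind the grasp point.
Start: joints at [1.198, 0.3, 1.521, -0, 1.321, -0.067], TCP at [165.578, 524.474, 175.846] pointing down, gripper open.
Joint ranges: [-3.03, 3.03], [-0.79, 2.21], [0.23, 2.52], [-1.04, 4.18], [0, 3.07], [-2.55, 2.55]. Speed limits (rad/s): [2.22, 2.22, 2.57, 3.14, 3.14, 3.14].

INTERFACE

Orientations are given as a unit quaternion [w, x, y, z].
In Python, from cell import observe, capture, camera_info, close_job gives the robot as it stands. The module is installed in compiled form; this text tells all that it offers.
- The arm moves only by the tool move_arm, never from a script. Its argument "commands" is a list of rows, each a list of 7 numbers: the turn, a rotation vector about the tool's x, y, z in rad, then the shift along the tool's x, y, z in mm, then the opening, from 0 (shut) to 1 (fully open). A call has 1 to 12 rows; each row shifts and turns the commanded pose from where the row before left it, along the tool's axes as they then stand; what a row does not reach is not made up. A row lasts 1/8 s, in which the tool goes at most 62.5 mm and 10.7 degrees, less where a joint would pass 70% of its speed; a pose out of reach is approached as far as the arm can. A call is refused whole if a number of a shift passes 62.5 or a number of a turn 0.188, either way. A call with a gripper value outside its range is refused whole. The fingers move at their own pace and stop on an object; "force" is the grip in N (left out, the last holds). Time passes only in rows, so rows that do not move let the fingers close. It gives the time, the measured TCP pose, the force, the opening and the grip force at its end, in the units of the state.
- observe(): the state, without advancing time (a new reading comes with each control period).
- capture(name): name is "side" or "top" or "wrist"; returns the picture (400x640x3 uint8, red, green, blue); there is no depth.
- camera_info(name): a dict with "camera_matrix" (3x3 intrinsics, pixels), "T" (4x4, takes a point from camera to world coordinates); the wrist camera has in their place "tool_from_camera" (4x4, takes a point from camera to tool coordinates, whose origin is the TCP and whose axes are the flange's). Camera axes: x right, y down, z forward; pixel columns grow to the right and rows downward; lengths in mm; the calibration is good to about 2 mm. The wrist camera is an equidistant fisheye: a pixel r from the principal point sees the ray r / f radians off the axis. A picture is of the moment at which its call begins: read the wrist's pose just before it. camera_info takes no time and is no camera call.
- close_job(): hands the job in; it is judged then, once.
The state is a dict: "clock": time; "joint_pos": joint angles; "dq": joint speeds; "effort": joint torques, N m; "tool_pos": TCP position; "ee_rot": TCP orientation; "force": force on the tool from outside, world axes, zero at the start; "moment": the same for the moment, N m; "finger_gap": finger opening in mm; "grasp_force": force on a finger pad.
Only numpy, scipy, OpenCV 4.12 (cv2) and the standard library are available. Lean on these libraries where they do the work, as an engineer would, in place of code of your own. Each camera call takes 0.05 s, during which the arm holds its last target. There are 200 camera calls.

## Working session

There is one attempt and no reset: what is moved stays moved. The work goes in short steps, Python scripts to look and compute and a tool call to move; the robot and the scene stay as the last step left them, time stands still between calls to the robot, and variables do not carry over. Pictures are saved under pics/ and viewed, at most 10 in all, crops included, and the job is handed in when it is done.

Besides the shell and the picture viewer there is one more tool, called as name(argument=value, ...), one argument or row to a line, values as JSON. move_arm: Moves the arm, as the interface text tells. Its arguments: {"type":"object","properties":{"commands":{"type":"array"},"force":{"type":"number"}},"required":["commands"]}

```bash
mkdir -p pics
cat > h.py <<'E'
import numpy as np, cv2
from cell import observe, capture, camera_info, close_job
from scipy.spatial.transform import Rotation as R
def save(n,im): cv2.imwrite('pics/'+n+'.png',im[:,:,::-1])
def onplane(cam,u,v,z):
    i=camera_info(cam);T=np.array(i['T']);K=np.array(i['camera_matrix'])
    d=T[:3,:3]@np.linalg.solve(K,[u,v,1]);o=T[:3,3]
    return o+d*(z-o[2])/d[2]
def proj(cam,p):
    i=camera_info(cam);T=np.linalg.inv(np.array(i['T']));q=np.array(i['camera_matrix'])@(T[:3,:3]@np.array(p,float)+T[:3,3]);return q[:2]/q[2]
def rot(s=None):
    q=(s or observe())['ee_rot'];return R.from_quat([q[1],q[2],q[3],q[0]])
E
python3 - <<'E'
from h import *
s=observe();print(s);print(rot(s).as_matrix().round(3))
for c in('top','side'):
    im=capture(c);save(c+'0',im)
    i=camera_info(c);print(c,np.array(i['camera_matrix']).round(1).tolist(),np.array(i['T']).round(3).tolist())
print(camera_info('wrist'))
E
```

```text
{'clock': 0.0, 'joint_pos': array([ 1.19839012e+00,  3.00430695e-01,  1.52157692e+00,  2.38455246e-05,
        1.32069562e+00, -6.65969502e-02]), 'dq': array([ 0.00012401, -0.0015127 , -0.00031674, -0.00063839, -0.00100504,
       -0.00122913]), 'effort': array([-3.23398643e-03, -5.31807268e+01, -3.52729905e+01,  7.07159517e-02,
        2.44596071e-02, -1.13248911e-04]), 'tool_pos': array([165.4738555 , 524.21119143, 175.31027007]), 'ee_rot': array([-1.32184270e-04,  1.52312410e-01,  9.88332242e-01, -5.39454206e-04]), 'force': array([-0.72222921,  0.04298475, -1.15812959]), 'moment': array([0.03544915, 0.00377874, 0.01864831]), 'grasp_force': 0.0, 'finger_gap': 94.19669883687602}
[[-0.954  0.301 -0.   ]
 [ 0.301  0.954 -0.001]
 [ 0.    -0.001 -1.   ]]
top [[516.7, 0.0, 316.6], [0.0, 516.7, 196.6], [0.0, 0.0, 1.0]] [[0.019, -0.984, 0.179, 355.769], [-1.0, -0.018, 0.008, 81.217], [-0.005, -0.179, -0.984, 1180.114], [0.0, 0.0, 0.0, 1.0]]
side [[451.5, 0.0, 316.7], [0.0, 451.5, 209.4], [0.0, 0.0, 1.0]] [[0.997, 0.031, -0.07, 609.273], [0.077, -0.427, 0.901, -715.745], [-0.002, -0.904, -0.428, 455.591], [0.0, 0.0, 0.0, 1.0]]
{'camera_matrix': array([[309.70691629,   0.        , 318.94458444],
       [  0.        , 309.70691629, 197.48112971],
       [  0.        ,   0.        ,   1.        ]]), 'tool_from_camera': array([[-3.81225806e-04, -9.68020733e-01, -2.50869917e-01,
         7.28188663e+01],
       [ 9.99999881e-01, -2.92524996e-04, -3.90861929e-04,
        -9.21861397e-01],
       [ 3.04976730e-04, -2.50870036e-01,  9.68020729e-01,
        -2.09744588e+02],
       [ 0.00000000e+00,  0.00000000e+00,  0.00000000e+00,
         1.00000000e+00]])}
```

View pics/top0.png

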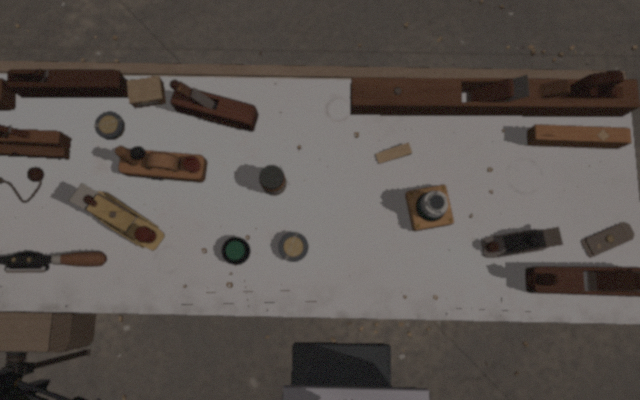

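View pics/side0.png

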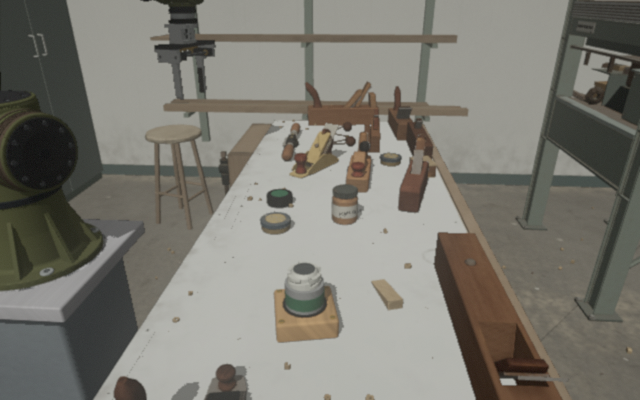

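The top view shows the green-topped cap at about (236,250) and the holder with the canister at (431,207). The jar is at (272,180), the tin at (292,246) and the wedge at (393,153). The side view agrees: cap (280,197), canister (305,290).

Run:
```python
from h import *
top=capture('top');side=capture('side')
def blob(im,box,f):
    x0,y0,x1,y1=box;c=im[y0:y1,x0:x1].astype(int);m=f(c).astype(np.uint8)
    n,l,st,ce=cv2.connectedComponentsWithStats(m);k=1+np.argmax(st[1:,4])
    return ce[k]+[x0,y0],st[k],st[k][:2]+[x0,y0]
green=lambda c:(c[...,1]>c[...,0]+12)
a=blob(top,(215,230,260,270),green);b=blob(side,(260,180,300,215),green)
print(a,b);print('cap top',onplane('top',*a[0],26.5),'side',onplane('side',*b[0],26.5))
w=blob(top,(400,180,460,235),lambda c:(c[...,0]>c[...,2]+25))
print(w)
# block outline
x0,y0,x1,y1=400,180,460,235;c=top[y0:y1,x0:x1].astype(int);m=(c[...,0]>c[...,2]+25).astype(np.uint8)
n,l,st,ce=cv2.connectedComponentsWithStats(m);k=1+np.argmax(st[1:,4])
r=cv2.minAreaRect(cv2.findContours((l==k).astype(np.uint8),0,2)[0][0]);cen=np.array(r[0])+[x0,y0];print(r,cen,onplane('top',*cen,30))
wh=blob(top,(415,190,450,225),lambda c:c.min(-1)>125);print('neck',wh,onplane('top',*wh[0],92))
big=cv2.hconcat([cv2.resize(top[175:240,395:465],None,fx=5,fy=5,interpolation=2),cv2.resize(side[255:345,265:345],(289,325),interpolation=2)])
save('crop',big)
```

```text
(array([234.70462633, 249.90747331]), array([ 10,  10,  20,  20, 281], dtype=int32), array([225, 240])) (array([279.        , 192.88888889]), array([11, 10, 17,  7, 99], dtype=int32), array([271, 190]))
cap top [441.09236229 270.99990413  26.5       ] side [441.6564957  272.79682501  26.5       ]
(array([428.8490099 , 209.43935644]), array([  6,   5,  48,  45, 808], dtype=int32), array([406, 185]))
((29.592679977416992, 27.265857696533203), (40.43912124633789, 40.997859954833984), 77.90524291992188) [429.59267998 207.2658577 ] [ 544.94532454 -164.07570875   30.        ]Traceback (most recent call last):
  File "<stdin>", line 16, in <module>
  File "<stdin>", line 5, in blob
    return _wrapfunc(a, 'argmax', axis=axis, out=out, **kwds)
    return bound(*args, **kwds)
ValueError: attempt to get argmax of an empty sequence
```

move_arm(
  commands=[
    [0,0,0.18,0,0,0,1],
    [0,0,0.18,0,0,0,1],
    [0,0,0.18,0,0,0,1],
    [0,0,0.18,0,0,0,1],
    [0,0,0.18,0,0,0,1],
    [0,0,0.18,0,0,0,1],
    [0,0,0.185,0,0,0,1],
  ],
)

```text
clock: 1.08
tool_pos: [165.5, 524.4, 175.7]
ee_rot: [0.0, 0.709, 0.705, -0.0]
force: [-0.3, 0.5, 0.2]
finger_gap: 94.1
grasp_force: 0.0
```

move_arm(
  commands=[
    [0,0,0,-42,46,6,1],
    [0,0,0,-42,46,6,1],
    [0,0,0,-42,46,6,1],
    [0,0,0,-42,46,6,1],
    [0,0,0,-42,46,6,1],
    [0,0,0,-42,46,6,1],
    [0,0,0,0,0,0,1],
    [0,0,0,0,0,0,1],
  ],
)

```text
clock: 2.08
tool_pos: [440.9, 272.9, 139.8]
ee_rot: [-0.0, 0.707, 0.707, -0.0]
force: [-0.1, 0.9, 0.5]
finger_gap: 94.1
grasp_force: 0.0
```

```bash
cat >> h.py <<'E'
def wrist(): 
    s=observe();return s,capture('wrist')
def wplane(s,u,v,z):
    i=camera_info('wrist');K=i['camera_matrix'];T=np.array(i['tool_from_camera'])
    d=np.array([u-K[0,2],v-K[1,2]]);r=np.linalg.norm(d);th=r/K[0,0]
    c=np.array([*(np.sin(th)*d/max(r,1e-9)),np.cos(th)])
    M=rot(s).as_matrix();o=s['tool_pos']+M@T[:3,3];d=M@T[:3,:3]@c
    return o+d*(z-o[2])/d[2]
E
python3 - <<'E'
from h import *
s,im=wrist();save('w1',im)
print(s['tool_pos'],rot(s).as_matrix().round(4).tolist(),s['joint_pos'].round(3),s['force'])
c=im.astype(int);m=((c[...,1]>c[...,0]+12)&(c[...,1]>c[...,2]+3)).astype(np.uint8)
n,l,st,ce=cv2.connectedComponentsWithStats(m)
for k in range(1,n):
    if st[k,4]>300: print(st[k],ce[k],wplane(s,*ce[k],26.5))
E
```

```text
[440.90898106 272.9474355  139.77048539] [[0.0004, 1.0, -0.0005], [1.0, -0.0004, -0.0001], [-0.0001, -0.0005, -1.0]] [0.484 0.264 1.654 0.    1.224 0.484] [-0.08366631  0.94560909  0.50677631]
[ 300  168   41   39 1224] [319.81862745 187.04656863] [441.32463925 272.49871281  26.5       ]
```

View pics/w1.png

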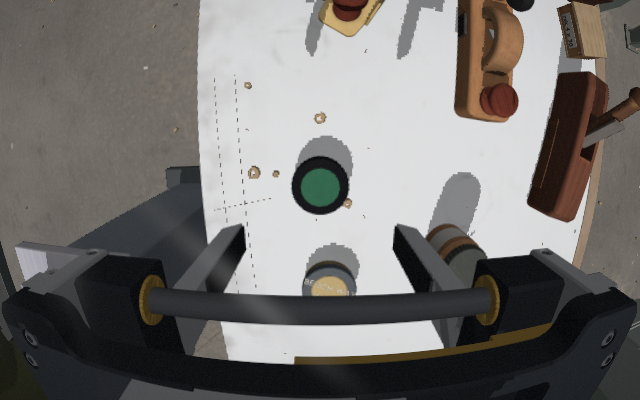

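The wrist view shows the green disc centred at (320,187), which puts the cap at (441.3, 272.5). That is within 0.5 mm of the tool axis, and the finger paths are clear. I'll descend and grip.

move_arm(
  commands=[
    [0,0,0,0,0,45,1],
    [0,0,0,0,0,45,1],
    [0,0,0,0,0,30,1],
    [0,0,0,0,0,12,1],
    [0,0,0,0,0,4,1],
    [0,0,0,0,0,0,1],
    [0,0,0,0,0,0,0.5],
    [0,0,0,0,0,0,0.5],
    [0,0,0,0,0,0,0.5],
    [0,0,0,0,0,0,0.5],
    [0,0,0,0,0,0,0.5],
    [0,0,0,0,0,0,0.5],
  ],
  force=20,
)

```text
clock: 3.62
tool_pos: [441.2, 272.8, 3.9]
ee_rot: [0.0, 0.707, 0.707, -0.0]
force: [-0.7, 0.9, 0.4]
finger_gap: 47.0
grasp_force: 0.0
```

Run:
```python
from h import *
s,im=wrist();save('w2',im);print(s)
```

```text
{'clock': 3.625, 'joint_pos': array([ 4.83104166e-01,  4.45496989e-01,  1.76477477e+00, -5.28087598e-05,
        9.31311740e-01,  4.83131638e-01]), 'dq': array([-0.00093165, -0.00071247, -0.00028298,  0.0010609 , -0.00171792,
       -0.00111616]), 'effort': array([-3.38181941e-03, -5.40157914e+01, -2.79307312e+01,  5.87343564e-02,
       -1.93867431e-02,  8.08176105e-05]), 'tool_pos': array([441.24733211, 272.77745755,   3.88648609]), 'ee_rot': array([ 2.15890183e-05,  7.07105352e-01,  7.07108210e-01, -1.93774459e-06]), 'force': array([-0.68533832,  0.90310495,  0.44135539]), 'moment': array([-0.06081887,  0.03465262, -0.04161206]), 'grasp_force': 0.0, 'finger_gap': 47.02800108906411}
```

View pics/w2.png

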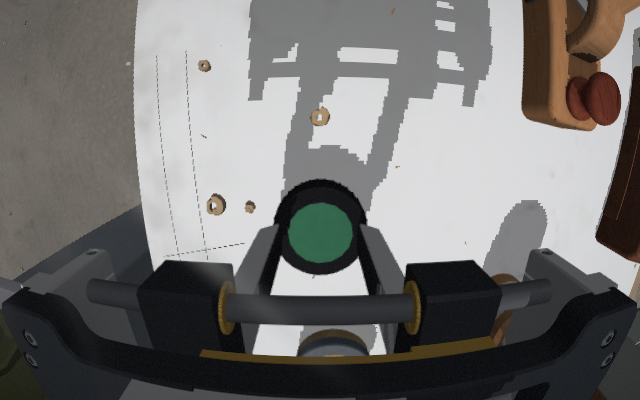

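The fingers are shut to 47 mm and stand beside the cap rather than around it. The cap is centred at (320,232), a little ahead of the fingers in the tool's +x direction. Next I'll check whether the cap moved or the geometry is off.

```bash
cat >> h.py <<'E'
def wproj(p_tool):
    i=camera_info('wrist');K=i['camera_matrix'];T=np.linalg.inv(np.array(i['tool_from_camera']))
    c=T[:3,:3]@np.array(p_tool,float)+T[:3,3];rr=np.hypot(c[0],c[1]);th=np.arctan2(rr,c[2])
    return K[:2,2]+K[0,0]*th*c[:2]/max(rr,1e-9)
def greenw(s,im,z=26.5):
    c=im.astype(int);m=((c[...,1]>c[...,0]+12)&(c[...,1]>c[...,2]+3)).astype(np.uint8)
    n,l,st,ce=cv2.connectedComponentsWithStats(m);k=1+np.argmax(st[1:,4]);return ce[k],wplane(s,*ce[k],z),st[k,2:]
E
python3 - <<'E'
from h import *
s,im=wrist();print(greenw(s,im),'tcp',wproj([0,0,0]),wproj([0,-23.5,0]),wproj([0,23.5,0]),wproj([0,-23.5,-19]))
top=capture('top');c=top.astype(int);m=(c[...,1]>c[...,0]+12);m[:230]=0;m[270:]=0;m[:,:200]=0;m[:,275:]=0
v,u=np.nonzero(m);print(len(u),u.mean(),v.mean(),onplane('top',u.mean(),v.mean(),26.5))
side=capture('side');c=side.astype(int);m=(c[...,1]>c[...,0]+12);m[:180]=0;m[215:]=0;m[:,:255]=0;m[:,305:]=0
v,u=np.nonzero(m);print(len(u),u.mean(),v.mean())
save('w3',cv2.hconcat([cv2.resize(top[210:290,195:275],(400,400)),cv2.resize(side[160:230,245:315],(400,400))]))
E
```

```text
(array([320.00255836, 232.3495363 ]), array([441.41610473, 272.78466128,  26.5       ]), array([  66,   61, 3127], dtype=int32)) tcp [319.62535215 221.03713547] [286.87756814 220.96712833] [352.35734756 220.93172585] [284.0607311  230.26308453]
0 nan nan [nan nan nan]
101 278.990099009901 192.8910891089109<stdin>:4: RuntimeWarning: Mean of empty slice.
  ret = ret.dtype.type(ret / rcount)
```

View pics/w3.png

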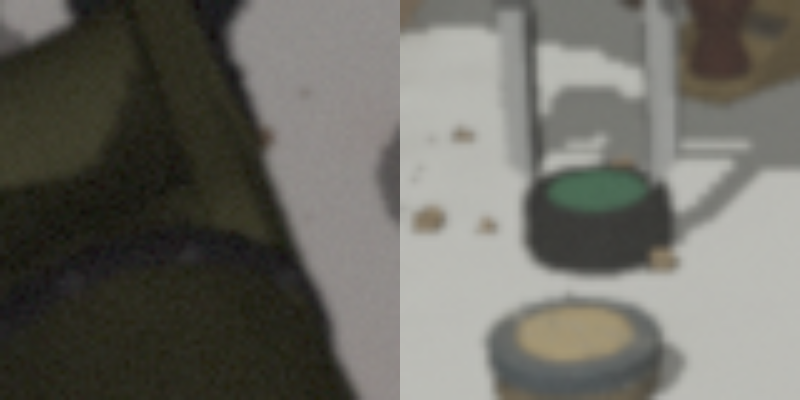

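The wrist camera still puts the cap at (441.4, 272.8), so it hasn't moved. In the side view the fingers seem to end at the cap's top edge, near (515,170) and (660,175) in the crop. I'll magnify both views to find where the tips really are.

Run:
```python
from h import *
s,im=wrist();side=capture('side')
A=cv2.resize(im[190:270,260:380],(798,532),interpolation=0)[:, :];A=cv2.resize(im[185:265,260:380],(480,320),interpolation=2)
B=cv2.resize(side[165:215,255:305],(320,320),interpolation=2)
save('w4',cv2.hconcat([A,B]))
for z in (0,-10,-19,-30,-40):
    for y in(-23.5,-36): print(z,y,'wcrop',((wproj([0,y,z])-[260,185])*4).round(),'scrop',((proj('side',s['tool_pos']+rot(s).apply([0,y,z]))-[255,165])*6.4+[480,0]).round())
```

```text
0 -23.5 wcrop [108. 144.] scrop [573. 232.]
0 -36 wcrop [ 39. 143.] scrop [541. 231.]
-10 -23.5 wcrop [102. 163.] scrop [572. 207.]
-10 -36 wcrop [ 30. 162.] scrop [539. 206.]
-19 -23.5 wcrop [ 96. 181.] scrop [571. 186.]
-19 -36 wcrop [ 22. 180.] scrop [538. 185.]
-30 -23.5 wcrop [ 89. 206.] scrop [570. 159.]
-30 -36 wcrop [ 10. 205.] scrop [537. 158.]
-40 -23.5 wcrop [ 81. 230.] scrop [568. 134.]
-40 -36 wcrop [ -1. 229.] scrop [535. 133.]
```

View pics/w4.png

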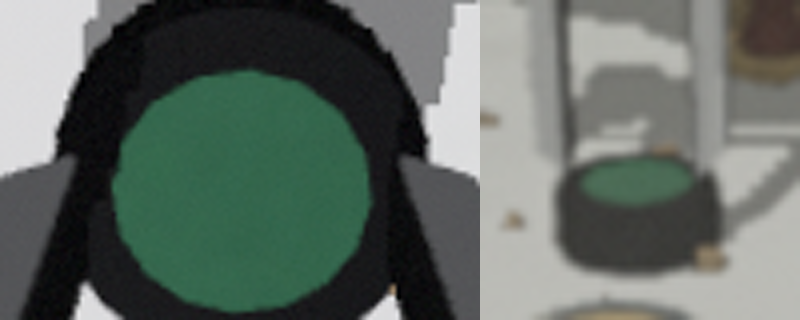

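Both magnified views agree: the fingertips, at (75,155) and (400,155) in the wrist crop and about row 157 in the side crop, end roughly 30 mm above the reported TCP. The growth of the disc between the two wrist views also suggests the tool sits higher than reported. So the fingers closed just above the cap. I'll open, lower a guarded 18 mm, and measure the tips again.

move_arm(
  commands=[
    [0,0,0,0,0,0,1],
    [0,0,0,0,0,0,1],
    [0,0,0,0,0,0,1],
    [0,0,0,0,0,0,1],
    [0,0,0,0,0,6,1],
    [0,0,0,0,0,6,1],
    [0,0,0,0,0,6,1],
    [0,0,0,0,0,0,1],
  ],
)

```text
clock: 4.92
tool_pos: [440.9, 272.6, -14.7]
ee_rot: [-0.0, 0.707, 0.707, -0.001]
force: [-0.2, -0.1, -0.1]
finger_gap: 93.9
grasp_force: 0.0
```

Run:
```python
from h import *
s,im=wrist();side=capture('side')
print(s['tool_pos'],s['force'],s['finger_gap'],greenw(s,im))
x0,y0=245,165
B=cv2.resize(side[y0:y0+50,x0:x0+70],(700,500),interpolation=2)
save('w5',B)
for z in (0,-10,-20,-30,-40):
    for y in (-47,47): print(z,y,((proj('side',s['tool_pos']+rot(s).apply([-8,y,z]))-[x0,y0])*10).round())
```

```text
[440.91269464 272.60278184 -14.74457387] [-0.18471086 -0.13779945 -0.14840731] 93.85333944500766 (array([320.5089141 , 243.24257158]), array([441.37716426, 272.87748546,  26.5       ]), array([  72,   66, 3702], dtype=int32))
0 -47 [147. 442.]
0 47 [531. 454.]
-10 -47 [145. 405.]
-10 47 [530. 417.]
-20 -47 [142. 367.]
-20 47 [529. 379.]
-30 -47 [140. 329.]
-30 47 [528. 341.]
-40 -47 [138. 291.]
-40 47 [528. 303.]
```

View pics/w5.png

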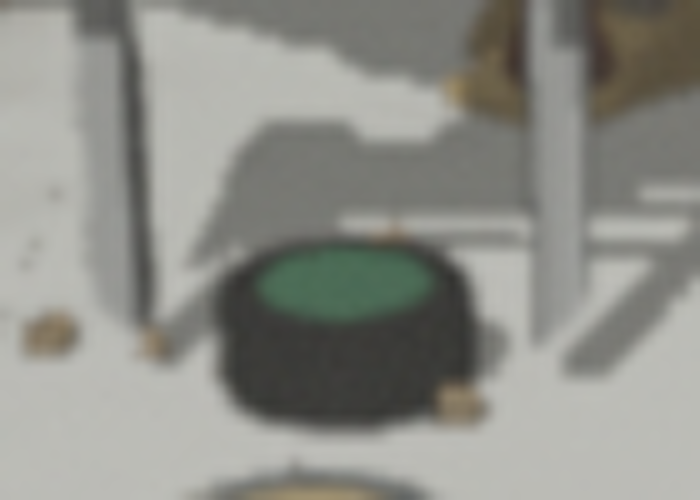

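The tips, at (145,325) and (540,345) in the crop, match a point 30 mm behind the reported TCP. So the true tip is at z≈15 and reported heights read about 30 mm low. The fingers straddle the cap cleanly. I'll go down 11 mm more, then close.

move_arm(
  commands=[
    [0,0,0,0,0,4,1],
    [0,0,0,0,0,4,1],
    [0,0,0,0,0,3,1],
    [0,0,0,0,0,0,1],
  ],
)

```text
clock: 5.52
tool_pos: [441.1, 272.7, -25.4]
ee_rot: [-0.0, 0.707, 0.707, -0.0]
force: [-0.3, 0.6, -0.2]
finger_gap: 94.1
grasp_force: 0.0
```

move_arm(
  commands=[
    [0,0,0,0,0,0,0.5],
    [0,0,0,0,0,0,0.5],
    [0,0,0,0,0,0,0.5],
    [0,0,0,0,0,0,0.5],
    [0,0,0,0,0,0,0.5],
    [0,0,0,0,0,0,0.5],
  ],
  force=20,
)

```text
clock: 6.28
tool_pos: [441.3, 272.8, -25.0]
ee_rot: [0.0, 0.707, 0.707, 0.0]
force: [0.1, 0.2, 0.6]
finger_gap: 61.5
grasp_force: 20.0
```

Gripped: gap 61.5 mm at 20 N. I'll lift, then carry the cap past the canister so the wrist camera looks straight down on the neck.

move_arm(
  commands=[
    [0,0,0,0,0,-15,0.5],
    [0,0,0,0,0,-25,0.5],
    [0,0,0,0,0,-30,0.5],
    [0,0,0,0,0,-30,0.5],
    [0,0,0,0,0,-30,0.5],
    [0,0,0,0,0,-15,0.5],
  ],
)

```text
clock: 7.02
tool_pos: [441.6, 273.0, 122.1]
ee_rot: [0.0, 0.707, 0.707, 0.001]
force: [0.5, -0.5, -0.4]
finger_gap: 61.2
grasp_force: 20.0
```

move_arm(
  commands=[
    [0,0,0,-25,5,0,0.5],
    [0,0,0,-50,10,0,0.5],
    [0,0,0,-50,10,0,0.5],
    [0,0,0,-50,10,0,0.5],
    [0,0,0,-50,10,0,0.5],
    [0,0,0,-50,10,0,0.5],
    [0,0,0,-50,10,0,0.5],
    [0,0,0,-50,10,0,0.5],
    [0,0,0,-50,10,0,0.5],
    [0,0,0,-50,10,0,0.5],
    [0,0,0,-50,10,0,0.5],
    [0,0,0,0,0,0,0.5],
  ],
)

```text
clock: 8.52
tool_pos: [545.8, -254.9, 119.1]
ee_rot: [-0.0, 0.708, 0.706, -0.0]
force: [0.8, -0.4, -0.6]
finger_gap: 60.9
grasp_force: 20.0
```

Run:
```python
from h import *
s,im=wrist();print(s['tool_pos'],s['joint_pos'].round(2),s['finger_gap'],s['grasp_force'])
save('w6',im)
for dz in(0,30):
    t=dict(s);t['tool_pos']=s['tool_pos']+[0,0,dz]
    M=rot(t);p=M.inv().apply(np.array([545,-164,92])-t['tool_pos']);print(dz,wproj(p))
```

```text
[ 545.76654568 -254.89398282  119.10497408] [-0.5   0.47  1.43 -0.    1.25 -0.49] 60.89887474933787 19.99978203093633
0 [318.15994446  93.99462192]
30 [318.27612059  96.79646436]
```

View pics/w6.png

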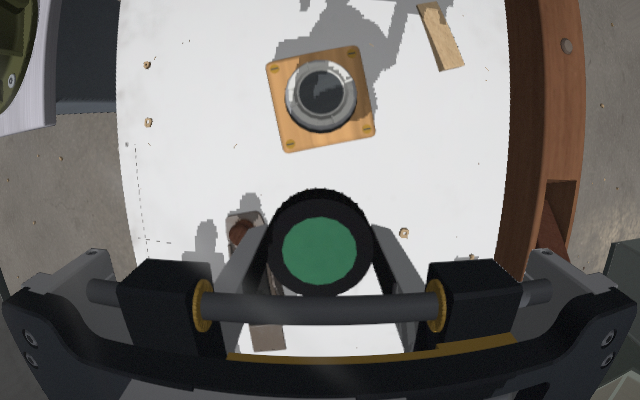

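The wrist view shows the neck's bore at about (321,94), the block around (320,100), and the cap held square between the fingers. I'll measure the neck centre, and use the block's 92 mm side to check the camera height.

Run:
```python
from h import *
im=cv2.imread('pics/w6.png')[:,:,::-1];s=observe();c=im.astype(int)
roi=np.zeros(im.shape[:2],bool);roi[40:160,255:385]=1
w=((c[...,0]>c[...,2]+25)&roi).astype(np.uint8)
n,l,st,ce=cv2.connectedComponentsWithStats(w);k=1+np.argmax(st[1:,4])
cn=cv2.findContours((l==k).astype(np.uint8),cv2.RETR_EXTERNAL,2)[0];h=cv2.convexHull(np.vstack(cn))
box=cv2.boxPoints(cv2.minAreaRect(h))
q=cv2.approxPolyDP(h,6,True)[:,0];print('corners',q.tolist())
g=c.mean(-1);d=((g<85)&roi).astype(np.uint8);yy,xx=np.mgrid[:400,:640];d[np.hypot(xx-321,yy-94)>27]=0
d=cv2.morphologyEx(d,cv2.MORPH_CLOSE,np.ones((5,5)))
n,l,st,ce=cv2.connectedComponentsWithStats(d);k=1+np.argmax(st[1:,4]);hb=cv2.convexHull(np.vstack(cv2.findContours((l==k).astype(np.uint8),0,2)[0]));e=cv2.fitEllipse(hb);print('bore',st[k],ce[k],e)
cir=cv2.HoughCircles(cv2.medianBlur(g.astype(np.uint8),3)[40:160,255:385],cv2.HOUGH_GRADIENT,1,5,param1=80,param2=15,minRadius=18,maxRadius=42);print((cir[0][:6]+[255,40,0]).round(1).tolist())
for dz in(0,30):
    t=dict(s);t['tool_pos']=s['tool_pos']+[0,0,dz]
    P=np.array([wplane(t,*p,34) for p in q]);print(dz,P.mean(0),np.linalg.norm(P-np.roll(P,1,0),axis=1).round(1),'neck',wplane(t,*e[0],92))
```

```text
corners [[356, 46], [374, 134], [285, 152], [266, 65]]
bore [ 295   71   49   48 1704] [319.66197183  94.66549296] ((319.44085693359375, 94.85033416748047), (46.75971221923828, 47.54520797729492), 10.70684814453125)
[[320.5, 94.5, 34.9], [324.5, 87.5, 27.1], [321.5, 100.5, 32.5], [308.5, 87.5, 34.7], [315.5, 99.5, 31.4], [333.5, 87.5, 39.2]]
0 [ 546.64600047 -161.46127377   34.        ] [87.1 87.  87.  86.4] neck [ 545.81473297 -162.89600782   92.        ]
30 [ 546.75094732 -159.42240447   34.        ] [96.  95.9 95.9 95.2] neck [ 545.84013195 -160.53975733   92.        ]
```

The block's side and the disc's growth put the camera only about 5–15 mm above its reported height. That leaves the neck at (546, -162), give or take 1 mm. I'll move 20 mm so the camera is right over the neck, where the height error cancels, and measure again.

move_arm(
  commands=[
    [0,0,0,20,0,0,0.5],
    [0,0,0,0,0,0,0.5],
    [0,0,0,0,0,0,0.5],
  ],
)

```text
clock: 8.95
tool_pos: [546.5, -231.3, 120.3]
ee_rot: [0.0, 0.707, 0.708, 0.0]
force: [-0.3, 0.1, -1.0]
finger_gap: 61.2
grasp_force: 20.0
```

Run:
```python
from h import *
s,im=wrist();c=im.astype(int);print(s['tool_pos'],rot(s).as_matrix().round(4).tolist());save('w7',im)
g=c.mean(-1);yy,xx=np.mgrid[:400,:640]
t=dict(s);t['tool_pos']=s['tool_pos']+[0,0,8]
u0,v0=wproj(rot(t).inv().apply(np.array([546,-162,92])-t['tool_pos']));print('guess px',u0,v0)
u0=int(u0);v0=int(v0)
d=((g<85)&(np.hypot(xx-u0,yy-v0)<27)).astype(np.uint8);d=cv2.morphologyEx(d,cv2.MORPH_CLOSE,np.ones((5,5)))
n,l,st,ce=cv2.connectedComponentsWithStats(d);k=1+np.argmax(st[1:,4]);e=cv2.fitEllipse(cv2.convexHull(np.vstack(cv2.findContours((l==k).astype(np.uint8),0,2)[0])))
print('bore',e,[wplane(dict(s,tool_pos=s['tool_pos']+[0,0,z]),*e[0],92).round(1).tolist() for z in(0,8,30)])
w=((c[...,0]>c[...,2]+25)&(abs(xx-u0)<65)&(abs(yy-v0)<65)).astype(np.uint8)
n,l,st,ce=cv2.connectedComponentsWithStats(w);k=1+np.argmax(st[1:,4])
q=cv2.approxPolyDP(cv2.convexHull(np.vstack(cv2.findContours((l==k).astype(np.uint8),0,2)[0])),6,True)[:,0]
for z in(0,8,30):
    P=np.array([wplane(dict(s,tool_pos=s['tool_pos']+[0,0,z]),*p,34) for p in q]);print(P.mean(0),np.linalg.norm(P-np.roll(P,1,0),axis=1).round(1))
print('disc in hand',greenw(s,im)[0])
save('w8',cv2.resize(im[v0-45:v0+45,u0-60:u0+60],(800,600),interpolation=2))
```

```text
[ 546.46871359 -231.25257509  120.32084473] [[-0.0016, 1.0, 0.0005], [1.0, 0.0016, -0.0003], [-0.0003, 0.0005, -1.0]]
guess px 319.0450548923216 122.08448990228906
bore ((319.5592346191406, 126.13075256347656), (44.31612014770508, 47.67313766479492), 26.984230041503906) [[546.4, -165.0, 92.0], [546.4, -165.2, 92.0], [546.5, -165.7, 92.0]]
[ 546.7523048  -163.70446828   34.        ] [87.2 88.4 86.1 86.5]
[ 546.77948173 -163.82038073   34.        ] [89.6 90.8 88.5 88.9]
[ 546.85421829 -164.13913998   34.        ] [96.  97.4 94.9 95.3]
disc in hand [318.92623555 250.41603147]
```

View pics/w8.png

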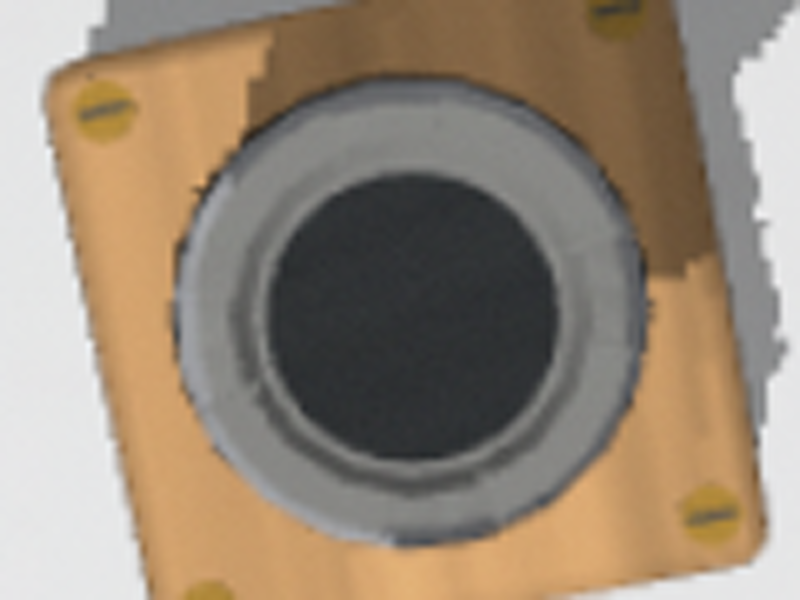

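The close view shows the dark mouth centred at crop (413,317), which is pixel (321,124.6). The canister's outer circle is centred at crop (412,312), pixel (320.8,123.8). The notches can't be made out.

Run:
```python
from h import *
s=observe();print(s['tool_pos'],s['joint_pos'].round(2))
for p,z in(((320.95,124.6),92),((320.8,123.8),75)):
    for dz in(0,10): print(wplane(dict(s,tool_pos=s['tool_pos']+[0,0,dz]),*p,z).round(1))
# camera-bias check: cap-on-bench and disc-in-hand, where disc in hand should be at tool x=y=0
d=(318.926,250.416)
for h in(51.7,40,25): print(h,(wplane(s,*d,s['tool_pos'][2]+h)-s['tool_pos']).round(1))
```

```text
[ 546.39756737 -231.64439285  120.20821956] [-0.46  0.44  1.46 -0.    1.24 -0.46]
[ 547.4 -164.2   92. ]
[ 547.5 -164.4   92. ]
[ 547.4 -163.9   75. ]
[ 547.5 -164.1   75. ]
51.7 [-0.5  0.3 51.7]
40 [-0.5 -5.  40. ]
25 [ -0.5 -11.7  25. ]
```

The disc in hand lies within 0.5 mm of the tool axis, and the neck is at (547.4, -164.1). I'll centre the cap over it and come down to just above the crest. The rim is 25.2 mm above the reported z.

move_arm(
  commands=[
    [0,0,0,20,0.3,0,0.5],
    [0,0,0,30,0.5,0,0.5],
    [0,0,0,17,0.4,0,0.5],
    [0,0,0,0,0,15,0.5],
    [0,0,0,0,0,20,0.5],
    [0,0,0,0,0,10,0.5],
    [0,0,0,0,0,0,0.5],
    [0,0,0,0,0,0,0.5],
  ],
)

```text
clock: 10.0
tool_pos: [547.7, -165.6, 75.4]
ee_rot: [0.0, 0.707, 0.707, 0.0]
force: [0.3, 0.2, 0.5]
finger_gap: 61.3
grasp_force: 20.0
```

Run:
```python
from h import *
for _ in range(1):
    s,im=wrist();print(s['tool_pos'],s['force'],s['moment'],s['joint_pos'].round(2),rot(s).as_matrix().round(4).tolist(),greenw(s,im)[0]);save('w9',im)
```

```text
[ 547.70636829 -165.57894703   75.35546944] [0.27932329 0.16845974 0.46409915] [-0.10924864  0.10503412 -0.01932436] [-0.36  0.45  1.56 -0.    1.13 -0.36] [[0.0003, 1.0, 0.0007], [1.0, -0.0003, -0.0003], [-0.0003, 0.0007, -1.0]] [318.92103321 250.42902829]
```

move_arm(
  commands=[
    [0,0,0,1.3,0,0,0.5],
    [0,0,0,0,0,3,0.5],
    [0,0,0,0,0,3,0.5],
    [0,0,0,0,0,0,0.5],
  ],
)

```text
clock: 10.55
tool_pos: [547.3, -163.8, 68.6]
ee_rot: [-0.0, 0.707, 0.707, -0.0]
force: [0.2, 0.9, -0.3]
finger_gap: 61.0
grasp_force: 20.0
```

move_arm(
  commands=[
    [0,0,0,0,0,1,0.5],
    [0,0,0,0,0,1,0.5],
    [0,0,0,0,0,0,0.5],
  ],
)

```text
clock: 10.92
tool_pos: [547.4, -163.9, 66.8]
ee_rot: [-0.0, 0.707, 0.707, -0.0]
force: [0.6, 0.3, 0.1]
finger_gap: 61.0
grasp_force: 20.0
```

move_arm(
  commands=[
    [0,0,0,0,0,0.8,0.5],
    [0,0,0,0,0,0,0.5],
  ],
)

```text
clock: 11.18
tool_pos: [547.4, -163.9, 66.0]
ee_rot: [-0.0, 0.707, 0.707, -0.0]
force: [0.3, -0.1, -1.0]
finger_gap: 61.0
grasp_force: 20.0
```

move_arm(
  commands=[
    [0,0,0,0,0,0.8,0.5],
    [0,0,0,0,0,0,0.5],
  ],
)

```text
clock: 11.42
tool_pos: [547.4, -163.9, 65.2]
ee_rot: [-0.0, 0.707, 0.707, -0.0]
force: [-0.1, -0.4, -1.0]
finger_gap: 61.2
grasp_force: 20.0
```

move_arm(
  commands=[
    [0,0,0,0,0,0.6,0.5],
    [0,0,0,0,0,0,0.5],
  ],
)

```text
clock: 11.68
tool_pos: [547.4, -163.9, 64.6]
ee_rot: [-0.0, 0.707, 0.707, -0.0]
force: [-0.9, -1.5, -0.8]
finger_gap: 61.0
grasp_force: 20.0
```

move_arm(
  commands=[
    [0,0,0,0,0,0.6,0.5],
    [0,0,0,0,0,0,0.5],
  ],
)

```text
clock: 11.92
tool_pos: [547.4, -163.9, 64.0]
ee_rot: [-0.0, 0.707, 0.707, -0.0]
force: [-0.3, -0.4, 0.0]
finger_gap: 61.0
grasp_force: 20.0
```

move_arm(
  commands=[
    [0,0,0,0,0,0.5,0.5],
    [0,0,0,0,0,0,0.5],
  ],
)

```text
clock: 12.18
tool_pos: [547.5, -164.0, 63.8]
ee_rot: [0.0, 0.707, 0.707, 0.0]
force: [-0.0, -0.2, 1.5]
finger_gap: 61.2
grasp_force: 20.0
```

move_arm(
  commands=[
    [0,0,0,0,0,0.5,0.5],
    [0,0,0,0,0,0,0.5],
  ],
)

```text
clock: 12.42
tool_pos: [547.6, -164.0, 63.5]
ee_rot: [0.0, 0.707, 0.707, 0.0]
force: [-1.7, 0.9, 5.7]
finger_gap: 61.1
grasp_force: 20.0
```

Contact came at reported z 63.8, rim at 89.0, exactly the crest height. It's now under about 5 N. Next is counter-clockwise, which is negative about the tool's z.

move_arm(
  commands=[
    [0,0,-0.08,0,0,0,0.5],
    [0,0,-0.08,0,0,0,0.5],
    [0,0,0,0,0,0,0.5],
  ],
)

```text
clock: 12.8
tool_pos: [547.8, -164.0, 63.5]
ee_rot: [0.0, 0.648, 0.761, 0.0]
force: [0.3, 0.6, 5.7]
finger_gap: 61.1
grasp_force: 20.0
```

move_arm(
  commands=[
    [0,0,-0.08,0,0,0,0.5],
    [0,0,-0.08,0,0,0,0.5],
    [0,0,0,0,0,0,0.5],
  ],
)

```text
clock: 13.18
tool_pos: [547.8, -164.0, 63.5]
ee_rot: [0.0, 0.586, 0.81, 0.0]
force: [0.7, -0.3, 6.2]
finger_gap: 61.2
grasp_force: 20.0
```

move_arm(
  commands=[
    [0,0,-0.08,0,0,0,0.5],
    [0,0,-0.08,0,0,0,0.5],
    [0,0,0,0,0,0,0.5],
  ],
)

```text
clock: 13.55
tool_pos: [547.3, -163.8, 62.8]
ee_rot: [-0.0, 0.52, 0.854, 0.0]
force: [1.1, 1.6, 1.0]
finger_gap: 61.2
grasp_force: 20.0
```

move_arm(
  commands=[
    [0,0,-0.08,0,0,0,0.5],
    [0,0,-0.08,0,0,0,0.5],
    [0,0,0,0,0,0,0.5],
  ],
)

```text
clock: 13.92
tool_pos: [547.2, -163.8, 62.8]
ee_rot: [-0.0, 0.45, 0.893, -0.0]
force: [0.2, -0.0, -0.6]
finger_gap: 61.3
grasp_force: 20.0
```

move_arm(
  commands=[
    [0,0,-0.08,0,0,0,0.5],
    [0,0,-0.08,0,0,0,0.5],
    [0,0,0,0,0,0,0.5],
  ],
)

```text
clock: 14.3
tool_pos: [548.0, -163.6, 63.0]
ee_rot: [0.001, 0.378, 0.926, 0.001]
force: [4.6, 1.1, -2.5]
finger_gap: 61.2
grasp_force: 20.0
```

The cap dropped away from the load at about 0.45 rad and started to bear on the notch's far side at 0.8. I'll ease back a little and lower it into the notch.

move_arm(
  commands=[
    [0,0,0.08,0,0,0,0.5],
    [0,0,0.08,0,0,0,0.5],
    [0,0,0,0,0,1,0.5],
    [0,0,0,0,0,0,0.5],
  ],
)

```text
clock: 14.8
tool_pos: [547.3, -163.8, 61.9]
ee_rot: [-0.0, 0.449, 0.894, -0.0]
force: [-0.0, 0.8, 0.4]
finger_gap: 61.1
grasp_force: 20.0
```

move_arm(
  commands=[
    [0,0,0,0,0,1,0.5],
    [0,0,0,0,0,0,0.5],
  ],
)

```text
clock: 15.05
tool_pos: [547.4, -163.9, 61.0]
ee_rot: [-0.0, 0.449, 0.894, -0.0]
force: [0.5, 0.2, -0.2]
finger_gap: 61.0
grasp_force: 20.0
```

Below crest height with no load, so the lugs are in the notches. I'll go on down to the expected rim height of 81–83, which is reported z 56–58.

move_arm(
  commands=[
    [0,0,0,0,0,1,0.5],
    [0,0,0,0,0,1,0.5],
    [0,0,0,0,0,0,0.5],
  ],
)

```text
clock: 15.42
tool_pos: [547.4, -163.9, 59.0]
ee_rot: [-0.0, 0.449, 0.894, -0.0]
force: [0.2, -0.3, -0.0]
finger_gap: 61.1
grasp_force: 20.0
```

move_arm(
  commands=[
    [0,0,0,0,0,0.7,0.5],
    [0,0,0,0,0,0,0.5],
  ],
)

```text
clock: 15.68
tool_pos: [547.4, -163.9, 58.3]
ee_rot: [-0.0, 0.449, 0.894, -0.0]
force: [0.3, 0.0, -0.7]
finger_gap: 60.9
grasp_force: 20.0
```

move_arm(
  commands=[
    [0,0,0,0,0,0.6,0.5],
    [0,0,0,0,0,0,0.5],
  ],
)

```text
clock: 15.92
tool_pos: [547.4, -163.9, 57.7]
ee_rot: [-0.0, 0.449, 0.894, -0.0]
force: [0.9, -0.3, 0.0]
finger_gap: 61.5
grasp_force: 20.0
```

move_arm(
  commands=[
    [0,0,0,0,0,0.6,0.5],
    [0,0,0,0,0,0,0.5],
  ],
)

```text
clock: 16.18
tool_pos: [547.4, -163.9, 57.2]
ee_rot: [-0.0, 0.449, 0.894, 0.0]
force: [-0.3, 0.5, -0.1]
finger_gap: 61.1
grasp_force: 20.0
```

move_arm(
  commands=[
    [0,0,0,0,0,0.6,0.5],
    [0,0,0,0,0,0,0.5],
  ],
)

```text
clock: 16.42
tool_pos: [547.5, -164.0, 56.8]
ee_rot: [0.0, 0.449, 0.894, 0.0]
force: [-0.8, -0.6, 3.3]
finger_gap: 61.4
grasp_force: 20.0
```

Contact with about 3 N at reported z 57, rim 7.2 mm above the seat, matching the notch depth. I'll lift slightly into the play, then screw clockwise, sinking 0.41 mm per 0.08 rad.

move_arm(
  commands=[
    [0,0,0,0,0,-0.9,0.5],
    [0,0,0.08,0,0,0.41,0.5],
    [0,0,0.08,0,0,0.41,0.5],
    [0,0,0.08,0,0,0.41,0.5],
    [0,0,0,0,0,0,0.5],
  ],
)

```text
clock: 17.05
tool_pos: [547.3, -163.8, 56.1]
ee_rot: [-0.0, 0.552, 0.834, -0.0]
force: [-1.1, -0.7, -0.6]
finger_gap: 61.2
grasp_force: 20.0
```

Run:
```python
from h import *
s=observe();print(s['tool_pos'].round(2),s['force'].round(1),s['moment'].round(2),s['joint_pos'][5])
```

```text
[ 547.35 -163.85   56.09] [-1.1 -0.7 -0.6] [-0.04  0.07 -0.  ] -0.7554895627095269
```

move_arm(
  commands=[
    [0,0,0.08,0,0,0.41,0.5],
    [0,0,0.08,0,0,0.41,0.5],
    [0,0,0,0,0,0,0.5],
  ],
)

```text
clock: 17.42
tool_pos: [547.4, -163.9, 55.4]
ee_rot: [-0.0, 0.617, 0.787, -0.0]
force: [-0.2, -0.1, -0.3]
finger_gap: 61.1
grasp_force: 20.0
```

move_arm(
  commands=[
    [0,0,0.08,0,0,0.41,0.5],
    [0,0,0.08,0,0,0.41,0.5],
    [0,0,0,0,0,0,0.5],
  ],
)

```text
clock: 17.8
tool_pos: [547.4, -163.9, 54.6]
ee_rot: [-0.0, 0.677, 0.736, -0.0]
force: [0.7, 0.2, 0.2]
finger_gap: 61.0
grasp_force: 20.0
```

Run:
```python
from h import *
s=observe();print(s['tool_pos'].round(2),s['force'].round(1),s['moment'].round(2),s['joint_pos'][5])
```

```text
[ 547.4  -163.91   54.59] [0.7 0.2 0.2] [-0.04  0.06 -0.02] -0.43800304521452615
```

move_arm(
  commands=[
    [0,0,0.08,0,0,0.41,0.5],
    [0,0,0.08,0,0,0.41,0.5],
    [0,0,0,0,0,0,0.5],
  ],
)

```text
clock: 18.18
tool_pos: [547.4, -163.9, 53.8]
ee_rot: [-0.0, 0.734, 0.68, 0.0]
force: [-0.5, 0.3, -1.4]
finger_gap: 61.0
grasp_force: 20.0
```

move_arm(
  commands=[
    [0,0,0.08,0,0,0.41,0.5],
    [0,0,0.06,0,0,0.31,0.5],
    [0,0,0,0,0,0,0.5],
  ],
)

```text
clock: 18.55
tool_pos: [547.4, -163.9, 53.1]
ee_rot: [0.0, 0.779, 0.627, -0.0]
force: [0.6, -0.4, 0.3]
finger_gap: 61.2
grasp_force: 20.0
```

Run:
```python
from h import *
s=observe();print(s['tool_pos'].round(2),s['force'].round(1),s['moment'].round(2),s['joint_pos'][5])
```

```text
[ 547.44 -163.91   53.11] [ 0.6 -0.4  0.3] [-0.12  0.06  0.01] -0.1386548664382658
```

move_arm(
  commands=[
    [0,0,0.05,0,0,0.26,0.5],
    [0,0,0.04,0,0,0.2,0.5],
    [0,0,0,0,0,0,0.5],
  ],
)

```text
clock: 18.92
tool_pos: [547.4, -163.9, 52.6]
ee_rot: [-0.0, 0.807, 0.591, -0.0]
force: [-0.7, -0.2, 0.1]
finger_gap: 60.9
grasp_force: 20.0
```

```bash
cat > o.py <<'E'
from h import *
s=observe();print(s['clock'],s['tool_pos'].round(2),s['force'].round(1),s['moment'].round(2),s['joint_pos'][5].round(4),s['effort'][5].round(3))
E
python3 o.py
```

```text
18.925 [ 547.43 -163.91   52.64] [-0.7 -0.2  0.1] [-0.1   0.08 -0.05] -0.0483 0.423
```

move_arm(
  commands=[
    [0,0,0.04,0,0,0.2,0.5],
    [0,0,0,0,0,0,0.5],
  ],
)

```text
clock: 19.18
tool_pos: [547.4, -163.9, 52.4]
ee_rot: [-0.0, 0.819, 0.574, 0.0]
force: [-0.7, -0.9, -1.3]
finger_gap: 60.8
grasp_force: 20.0
```

```bash
python3 o.py
```

```text
19.175 [ 547.42 -163.93   52.44] [-0.7 -0.9 -1.3] [-0.08  0.11 -0.  ] -0.0077 0.404
```

move_arm(
  commands=[
    [0,0,0.04,0,0,0.2,0.5],
    [0,0,0,0,0,0,0.5],
  ],
)

```text
clock: 19.42
tool_pos: [547.4, -163.9, 52.2]
ee_rot: [-0.0, 0.83, 0.558, -0.0]
force: [-0.5, -0.5, -0.9]
finger_gap: 61.0
grasp_force: 20.0
```

```bash
python3 o.py
```

```text
19.425 [ 547.42 -163.91   52.23] [-0.5 -0.5 -0.9] [-0.1   0.07  0.03] 0.0327 0.408
```

move_arm(
  commands=[
    [0,0,0.04,0,0,0.2,0.5],
    [0,0,0.03,0,0,0.15,0.5],
    [0,0,0,0,0,0,0.5],
  ],
)

```text
clock: 19.8
tool_pos: [547.4, -163.9, 51.9]
ee_rot: [-0.0, 0.849, 0.528, -0.0]
force: [-0.1, -0.4, -0.8]
finger_gap: 60.9
grasp_force: 20.0
```

```bash
python3 o.py
```

```text
19.8 [ 547.42 -163.92   51.87] [-0.1 -0.4 -0.8] [-0.05  0.09 -0.04] 0.104 0.309
```

move_arm(
  commands=[
    [0,0,0.04,0,0,0.2,0.5],
    [0,0,0,0,0,0,0.5],
  ],
)

```text
clock: 20.05
tool_pos: [547.2, -163.6, 51.6]
ee_rot: [-0.0, 0.86, 0.511, -0.0]
force: [-3.5, 2.1, 1.2]
finger_gap: 61.5
grasp_force: 20.0
```

```bash
python3 o.py
```

```text
20.05 [ 547.15 -163.63   51.62] [-3.5  2.1  1.2] [0.44 0.64 0.16] 0.1437 0.57
```

move_arm(
  commands=[
    [0,0,0.04,0,0,0.2,0.5],
    [0,0,0,0,0,0,0.5],
  ],
)

```text
clock: 20.3
tool_pos: [546.9, -163.8, 51.5]
ee_rot: [-0.0, 0.87, 0.494, -0.001]
force: [-6.1, 1.6, 3.6]
finger_gap: 60.8
grasp_force: 20.0
```

```bash
python3 o.py
```

```text
20.3 [ 546.92 -163.83   51.54] [-6.1  1.6  3.6] [0.31 1.17 0.71] 0.183 1.052
```

The stop came up at about 1.15 rad (66°), with torque rising to 0.7 N m. I'll relax the twist and let the cap down the last 0.7 mm of thread play.

move_arm(
  commands=[
    [0,0,-0.03,0,0,0,0.5],
    [0,0,-0.02,0,0,0.3,0.5],
    [0,0,0,0,0,0,0.5],
  ],
)

```text
clock: 20.68
tool_pos: [547.5, -163.9, 51.2]
ee_rot: [0.0, 0.857, 0.515, 0.0]
force: [-2.4, 1.9, 2.6]
finger_gap: 60.8
grasp_force: 20.0
```

```bash
python3 o.py
```

```text
20.675 [ 547.51 -163.85   51.21] [-2.4  1.9  2.6] [0.21 0.59 0.05] 0.1344 -0.248
```

move_arm(
  commands=[
    [0,0,0,0,0,0.3,0.5],
    [0,0,0,0,0,0,0.5],
  ],
)

```text
clock: 20.92
tool_pos: [547.5, -163.9, 51.1]
ee_rot: [0.0, 0.858, 0.514, 0.0]
force: [-4.0, 2.7, 4.4]
finger_gap: 61.3
grasp_force: 20.0
```

```bash
python3 o.py
```

```text
20.925 [ 547.52 -163.88   51.13] [-4.   2.7  4.4] [0.4  0.85 0.07] 0.1351 0.012
```

move_arm(
  commands=[
    [0,0,0,0,0,-0.3,0.5],
    [0,0,0,0,0,0,0.72],
    [0,0,0,0,0,0,0.72],
    [0,0,0,0,0,0,0.72],
  ],
)

```text
clock: 21.42
tool_pos: [547.5, -164.0, 51.1]
ee_rot: [0.0, 0.858, 0.514, 0.0]
force: [0.5, -0.2, -0.4]
finger_gap: 67.4
grasp_force: 0.0
```

```bash
python3 o.py
python3 - <<'E'
from h import *
s,im=wrist();save('w10',im);p,_,st=greenw(s,im);print(p,st,s['finger_gap'])
t=s['tool_pos'];print([(h,(wplane(s,*p,t[2]+h)-t).round(2)[:2].tolist()) for h in (50,51,52)])
side=capture('side');x0,y0=265,250
save('s10',np.hstack([cv2.resize(side[y0:y0+60,x0:x0+80],(400,300),interpolation=2),cv2.resize(im[190:280,255:375],(400,300),interpolation=2)]))
E
```

```text
21.425 [ 547.51 -163.99   51.1 ] [ 0.5 -0.2 -0.4] [-0.05  0.09 -0.02] 0.135 0.001
[318.72501823 248.76440554] [  76   70 4113] 67.37659649074114
[(50, [0.07, 0.49]), (51, [0.28, 0.88]), (52, [0.49, 1.28])]
```

View pics/s10.png

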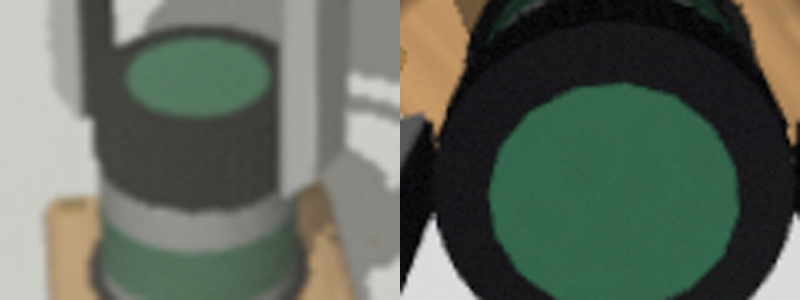

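The cap is on and level, low on the canister: top disc at crop (197,77), rim just above the steel shoulder at about row 205. I'll re-grip lightly and confirm the stop with a gentle clockwise nudge.

move_arm(
  commands=[
    [0,0,0,0,0,0,0.5],
    [0,0,0,0,0,0,0.5],
    [0,0,0,0,0,0,0.5],
    [0,0,0.03,0,0,0,0.5],
    [0,0,0,0,0,0,0.5],
  ],
  force=15,
)

```text
clock: 22.15
tool_pos: [547.0, -163.8, 51.0]
ee_rot: [-0.0, 0.865, 0.501, -0.0]
force: [-4.2, 1.1, 2.0]
finger_gap: 61.3
grasp_force: 15.0
```

```bash
python3 o.py
```

```text
22.15 [ 547.   -163.8    51.05] [-4.2  1.1  2. ] [0.13 0.91 0.25] 0.1656 0.604
```

move_arm(
  commands=[
    [0,0,0.02,0,0,0,0.5],
    [0,0,0,0,0,0,0.5],
  ],
)

```text
clock: 22.4
tool_pos: [547.0, -163.9, 51.0]
ee_rot: [-0.0, 0.87, 0.493, -0.001]
force: [-6.4, 1.0, 2.2]
finger_gap: 61.4
grasp_force: 15.0
```

```bash
python3 o.py
```

```text
22.4 [ 546.97 -163.9    51.03] [-6.4  1.   2.2] [0.02 1.19 0.63] 0.1852 0.788
```

The stop shows up again at the same angle, with the same torque, so the cap is home. I'll ease the twist to almost nothing, let go and rise clear.

move_arm(
  commands=[
    [0,0,-0.025,0,0,0,0.5],
    [0,0,0,0,0,0,0.8],
    [0,0,0,0,0,0,1],
    [0,0,0,0,0,0,1],
    [0,0,0,0,0,0,1],
    [0,0,0,0,0,-10,1],
    [0,0,0,0,0,-30,1],
    [0,0,0,0,0,-40,1],
    [0,0,0,0,0,-40,1],
    [0,0,0,0,0,-20,1],
    [0,0,0,0,0,0,1],
    [0,0,0,0,0,0,1],
  ],
)

```text
clock: 23.9
tool_pos: [547.1, -163.8, 190.3]
ee_rot: [-0.0, 0.864, 0.504, -0.0]
force: [-0.3, -0.5, -0.7]
finger_gap: 94.0
grasp_force: 0.0
```

```bash
python3 o.py
python3 - <<'E'
from h import *
a=cv2.imread('pics/side0.png')[:,:,::-1].astype(int);b=capture('side')
c=b.astype(int);m=(c[...,1]>c[...,0]+12);m[:255]=0;m[345:]=0;m[:,:265]=0;m[:,345:]=0
n,l,st,ce=cv2.connectedComponentsWithStats(m.astype(np.uint8))
for k in range(1,n):
    if st[k,4]>60: print(st[k],ce[k])
print('exp disc px home', proj('side',[547.2,-163.9,75+1+26.5]),'3mm up',proj('side',[547.2,-163.9,105.5]))
s,im=wrist();t=s['tool_pos'];p,w,st=greenw(s,im,102.5);print('disc',p,w)
for nm,(x0,y0,x1,y1) in dict(jar=(328,180,360,225),tin=(258,208,294,236),wedge=(370,278,406,310)).items(): print(nm,np.abs(a-c)[y0:y1,x0:x1].mean().round(1))
E
```

```text
23.9 [ 547.08 -163.75  190.27] [-0.3 -0.5 -0.7] [-0.06  0.06 -0.  ] 0.16 0.001
[290 257  29  17 371] [303.98652291 264.93261456]
[285 295  36  17 401] [302.74064838 303.91770574]
exp disc px home [303.55880264 265.7102466 ] 3mm up [303.52875518 263.94256535]
disc [319.33125 191.6125 ] [ 547.52688417 -163.36860663  102.5       ]
jar 29.7
tin 11.4
wedge 13.0
```

The cap's disc sits where a home cap should be: row 264.9 against 265.7 expected, well within calibration. The robot is clear of everything, so I'll hand it in.

```bash
python3 -c "
from h import *
print(close_job())"
```

```text
the job is handed in; nothing more can be done
None
```

The job is handed in: the cap dropped into the notches on the backward turn, went about 66° clockwise to its hard stop (about 0.7 N m at most), and was released with the arm clear at 24 s; the other items were never approached, though I made no clean final check that they hadn't moved.

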